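# Release the collar drawer with the pin

### The job

Take the release pin from its stand and, with its tip, push gently through the small hole in the sloped panel at the back of the drawer case, no harder than the spring catch behind it needs, and keep the catch down until the sprung drawer has slid fully open. Then put the pin back upright in its stand, fully down, and let go. Open the drawer with the pin only, and leave the two loose collars and the brush where they are.

Things in the scene. Friction and masses are not known exactly. Their poses are not given: they have to be found in the camera images.
- case: white drawer case fixed to the table, 200 deep (own x) by 160 wide (y) by 130 mm high; origin under its centre. The drawer fills its +x side, which faces away from the robot, and slides out to +x. At the back (-x, towards the robot) the top is cut to a 30 degree slope from 85 mm height at the back face up to 130 mm; in the middle of this sloped panel is the release hole
- hole (a point): centre of the release hole's mouth, on the outer face of the sloped panel; z points straight out of the hole (up and back towards the robot, 30 degrees from vertical), y is the case's y. The hole is 15 mm across (chamfered to 18 mm) in a 6 mm panel. The catch's flat pad lies 9 to 35 mm below the mouth: it differs each time and is not measured
- panel: the sloped panel, 90 x 160 mm; origin and axes as point hole. Behind the hole the catch's pad (32 x 36 mm, square to the hole's axis) gives along that axis: about 5 N at first, then 0.5 N per mm; it frees the drawer after 7 to 9 mm, at 7 to 11 N (the force may ease as it comes free), and meets its stop at 11.5 mm, where the force rises steeply. Over 25 N from the pin on case or catch damages it
- drawer (a joint): how far the drawer has slid out, in m: 0 shut, 0.09 fully open. It creeps up to 7 mm while the catch is being pressed. Once freed it slides out by itself on a damped spring in about 3 s; the catch has to stay pressed until it has passed 20 mm, or it may hook again
- stand: pale fixed block 70 x 70 x 50 mm high with an upright round socket in the middle of its top, 13 mm across (chamfered to 17 mm) and 45 mm deep; origin under its centre, z up
- pin: the release pin, 110 mm long: a metal rod 10 mm across and 80 mm long with a square plastic head 18 x 18 mm (sides along its x and y) and 30 mm high on its upper end; stands upright in the stand's socket, so the head begins 35 mm above the stand's top. Origin at the middle of the rod's lower end (the tip), z along the pin towards the head; mass 50 to 100 g
- pin_tip (a point): the middle of the pin's lower end; 5 mm above the table when the pin stands in its stand, fully down
- pin_head (a point): the middle of the pin's head, 95 mm from the tip along the pin
- collar_big: loose pale bottle collar (open ring), 68 mm across, 32 mm high, on the table near the stand; origin under its centre
- collar_small: loose violet bottle collar, 52 mm across, 36 mm high, standing on the flat top of the case; origin under its centre
- brush: small bottle brush standing on its handle on the table beyond the stand, 34 mm across at the foot, 140 mm high; origin under its centre

How it is judged:
By the outcome, as a careful person would: the job done as asked, in the order asked, and still so for the second after the job is handed in, with the robot touching nothing.
It also fails if it takes over 67 s, if anything falls off the work surface, if the arm or the gripper's body presses on something with over 40 N, if the wrist force passes 120 N, or if a joint passes its speed limit or range.

### The arm

A 6-joint arm with a two-finger parallel gripper is mounted at the origin on the work surface. World frame = base frame: x ahead of the robot, y to its left, z up, the work surface at z = 0. Lengths are in m, angles in degrees, forces in N, time in s.
With the tool pointing down it reaches from about 0.35 to 0.875 m from the base axis. Payload 4.2 kg.
Tool frame: the origin (TCP) lies midway between the tips of the shut fingers; the grasp point (between the pads) lies 19 mm behind it; y points along the fingers, z is the direction in which the jaws open and shut, and the axes are right-handed (so a half turn about y gives the same grasp; the last joint's range is limited). The gripper opens to 87 mm and grips with 3 to 60 N. Pads are 19 mm wide; open, the fingers measure 117 mm over their backs; the gripper's body (75 mm by 190 mm) begins 51 mm behind the grasp point.
Start: joints at [85.176, 22.042, 0.453, 0, -68.411, -14.817], TCP at [0.21, 0.589, 0.223] pointing down, gripper open.
Joint ranges: [-179.83, 179.83], [-69.29, 118.12], [-61.27, 80.66], [-181.25, 117.63], [-171.15, -9.14], [-177.46, 177.46]. Speed limits (degrees/s): [159.86, 159.86, 180, 180, 180, 180].

### API

Orientations are given as [roll, pitch, yaw] about the fixed x, y, z axes, in that order (R = Rz(yaw) Ry(pitch) Rx(roll)).
In Python, from workcell import env gives the robot as it stands. The module is installed in compiled form; this text tells all that it offers. Calls block until the motion is done:
- env.goto(position, orientation): joint-space move of the TCP to a pose.
- env.move_straight(position, rotation=None, rate=0.15, force_limit=None): straight line of the TCP; rotation=None keeps the orientation; rate is the mean speed in m/s. With force_limit (N) it stops when the force on the tool has changed by that much, and returns True; else False.
- env.set_joints(angles): joint-space move.
- env.gripper_to(opening, grasp_force=None): opening from 0.0 (shut) to 1.0 (fully open); grasp_force is the grip in N (None keeps the last); returns when the fingers have stopped.
- env.dwell(seconds).
- env.inverse_kinematics(position, orientation): joint angles nearest the present ones, or None.
- env.read_state(): the state.
- env.grab_frame(name): name is "scene" or "top" or "wrist"; returns a dict with "image" (420x560x3 uint8, blue, green, red), "fx", "fy", "cx", "cy" (pixels), "position" and "orientation" of the camera in the world. Camera axes: x right, y up, looking along -z (the intrinsics and any distortion apply to the point x, -y, -z); pixel columns grow to the right and rows downward; lengths in m; the calibration is good to about 2 mm. The wrist camera is an equidistant fisheye: a pixel r from the principal point sees the ray r / f radians off the axis. A picture is of the moment at which its call begins. There is no depth.
A pose or a line that the arm cannot do raises env.Unreachable and nothing moves.
- env.close_job(): hands the job in, once; it reports no verdict.
Trained networks look in a picture, given as the dict that the camera call returned (one of the last four; its "shot" number tells which), for a name from the list of things; names that differ only in an ending like _2 or _b are one class to them, and where a whole thing is asked for, a point or a joint stands for the part that bears it (a point fixed in the world has none). Each returns a list of dicts, best first, with "score" (0 to 1); they miss things now and then, are a little off and sometimes report something else, mostly with a low value. They report only what shows in the picture. A call takes as long as a camera call.
- env.search_frame(picture, thing): "xyz" ([x, y, z] in m, in world coordinates, good to about 4 mm: the middle of the surface that is visible of it).
- env.trace(picture, thing): "mask" (420x560 bool, what is visible of it).
The state is a dict: "clock": time; "joint_positions": joint angles; "qvel": joint speeds; "joint_torque": joint torques, N m; "position": TCP position; "tool_rot": TCP orientation; "force": force on the tool from outside, world axes, zero at the start; "wrist_torque": the same for the moment, N m; "opening": opening from 0.0 (shut) to 1.0 (fully open).
Only numpy, scipy, OpenCV 4.12 (cv2) and the standard library are available. Lean on these libraries where they do the work, as an engineer would, in place of code of your own. Each camera call takes 0.05 s, during which the arm holds its last target. There are 200 camera calls.

## Working session

There is one attempt and no reset: what is moved stays moved. The work goes in short steps, each a Python script; the robot and the scene stay as the last script left them, time stands still between calls to the robot, and variables do not carry over. Pictures are saved under pics/ and viewed, about 8 in all and at most 12, crops included, and the job is handed in when it is done.

```bash
mkdir -p pics
python3 - <<'E'
from workcell import env
import cv2, numpy as np
s=env.read_state(); print(s['clock'],s['position'],s['tool_rot'],s['force'],s['opening'])
ims=[]
for n in ["scene","top"]:
    p=env.grab_frame(n); ims.append(p["image"])
    print(n,p['fx'],p['cx'],p['cy'],p['position'],p['orientation'])
    for t in ["case","panel","stand","pin","pin_head","collar_big","collar_small","brush","drawer","hole"]:
        try:
            print(t,[(np.round(d['xyz'],3).tolist(),round(d['score'],2)) for d in env.search_frame(p,t)[:2]])
        except Exception as e: print(t,e)
cv2.imwrite("pics/a.png",ims[0]);cv2.imwrite("pics/b.png",ims[1])
print(env.read_state()['clock'])
E
```

```text
0.0 [0.20985522 0.5880574  0.22143979] [-8.98718192e+01  4.93065006e-03  1.60348337e+02] [-0.10916536  0.69309032 -0.95847502] 1.0021948713902278
scene 524.4534021733857 286.0838509183775 218.64964365583188 [0.92844626 0.54314474 0.71344401] [ 46.54970062   0.40988946 150.10335506]
case [([0.655, -0.152, 0.099], 0.75)]
panel [([0.563, -0.209, 0.11], 0.86), ([0.739, 0.116, 0.058], 0.46)]
stand [([0.616, 0.133, 0.051], 0.88)]
pin [([0.608, 0.126, 0.104], 0.72)]
pin_head [([0.609, 0.129, 0.1], 0.72)]
collar_big [([0.617, 0.136, 0.05], 0.64), ([0.492, 0.147, 0.022], 0.58)]
collar_small [([0.669, -0.178, 0.157], 0.94)]
brush [([0.738, 0.116, 0.057], 0.57)]
drawer [([0.715, -0.17, 0.068], 0.97)]
hole [([0.562, -0.212, 0.109], 0.7)]
top 514.8528863831623 287.0914290357696 211.1413422228008 [0.57102117 0.01377056 0.96449049] [  3.84762801   0.42402317 -90.18679266]
case [([0.621, -0.202, 0.132], 0.89), ([0.604, 0.118, 0.115], 0.6)]
panel [([0.563, -0.227, 0.11], 0.8)]
stand [([0.605, 0.113, 0.049], 0.84)]
pin [([0.603, 0.125, 0.114], 0.66)]
pin_head [([0.609, 0.119, 0.115], 0.62), ([0.566, -0.222, 0.106], 0.19)]
collar_big [([0.492, 0.156, 0.034], 0.76)]
collar_small [([0.673, -0.188, 0.158], 0.7)]
brush [([0.733, 0.102, 0.052], 0.89)]
drawer [([0.722, -0.179, 0.086], 0.41)]
hole []
1.1
```

View pics/a.png

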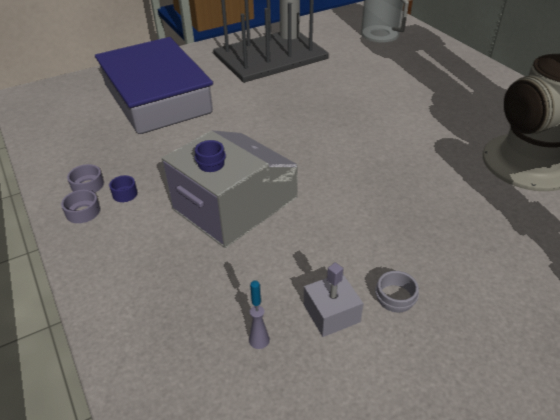

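View pics/b.png

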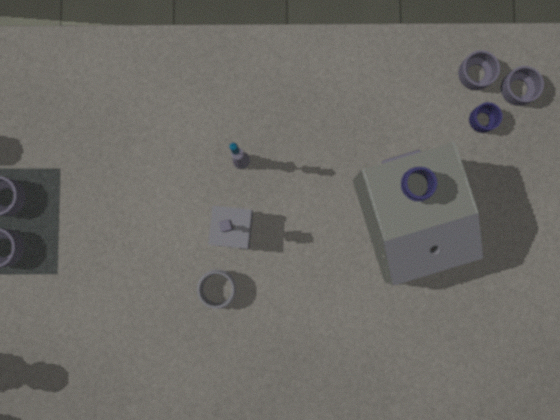

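Scene view: the case is at (230,190) with the violet collar on top, the stand and pin at (334,295), and the brush at (258,315). Top view: the hole is at about (434,250) and the pin head at (226,226). The case is yawed about 15°. The networks agree with this. Next I'll take close wrist views of both.

```bash
cat > h.py <<'E'
from workcell import env
import cv2, numpy as np, pickle
from scipy.spatial.transform import Rotation as Ro
def ray(p,u,v):
    a=(u-p['cx'])/p['fx']; b=(v-p['cy'])/p['fy']
    if p.get('fish'):
        r=np.hypot(a,b); k=np.tan(r)/r if r>1e-9 else 1; a*=k;b*=k
    d=np.array([a,-b,-1]); return Ro.from_euler('xyz',p['orientation'],degrees=True).apply(d)
def onz(p,u,v,z):
    d=ray(p,u,v); c=np.array(p['position']); return c+d*(z-c[2])/d[2]
def proj(p,X):
    q=Ro.from_euler('xyz',p['orientation'],degrees=True).inv().apply(np.array(X)-p['position'])
    a,b=q[0]/-q[2],-q[1]/-q[2]
    if p.get('fish'):
        t=np.hypot(a,b);k=np.arctan(t)/t;a*=k;b*=k
    return np.array([p['cx']+p['fx']*a,p['cy']+p['fy']*b])
def ori(approach,jaw):
    y=np.array(approach)/np.linalg.norm(approach); z=np.array(jaw)-np.dot(jaw,y)*y; z/=np.linalg.norm(z)
    return Ro.from_matrix(np.c_[np.cross(y,z),y,z]).as_euler('xyz',degrees=True)
def shot(n):
    p=env.grab_frame(n); p['fish']=(n=='wrist'); return p
E
python3 - <<'E'
from h import *
p=shot("top")
print('hole',onz(p,434.5,250,.1075),'head',onz(p,226,226,.115))
for u,v,z in [(362,175,.13),(455,145,.13),(378,237,.13),(475,213,.13),(392,283,.085),(482,258,.085)]: print(onz(p,u,v,z).round(3))
o=[-90,0,0]
best=[]
for yaw in range(-180,180,30):
    q=env.inverse_kinematics([.606,.122,.2],[-90,0,yaw])
    print(yaw,None if q is None else np.round(q))
    n=[-.5*np.cos(.26),-.5*np.sin(.26),.866]
    for a in (0,):
        j=Ro.from_rotvec(np.radians(yaw)*np.array(n)).apply([-np.sin(.26),np.cos(.26),0])
        q=env.inverse_kinematics(np.array([.563,-.222,.1075])+.06*np.array(n),ori(-np.array(n),j)); print('   ins',None if q is None else np.round(q))
env.goto([.58,.122,.25],[-90,0,180] if env.inverse_kinematics([.58,.122,.25],[-90,0,180]) is not None else [-90,0,160])
w=shot("wrist"); cv2.imwrite("pics/c.png",w['image']); pickle.dump(w,open('w1.pkl','wb'))
print(w['position'],w['orientation'],w['fx'],env.read_state()['clock'])
E
```

```text
hole [ 0.56325123 -0.22403944  0.1075    ] head [0.60395295 0.12087567 0.115     ]
[ 0.686 -0.103  0.13 ]
[ 0.735 -0.255  0.13 ]
[ 0.585 -0.127  0.13 ]
[ 0.623 -0.285  0.13 ]
[ 0.508 -0.157  0.085]
[ 0.549 -0.31   0.085]
-180 [ 26.  22.  -3.   0. -65.  64.]
   ins [-17.  13. -19. -28. -35. 142.]
-150 [ 26.  22.  -3.   0. -65.  94.]
   ins [-17.  13. -19. -28. -35. 172.]
-120 [ 26.  22.  -3.   0. -65. 124.]
   ins [ -17.   13.  -19.  -28.  -35. -158.]
-90 [ 26.  22.  -3.   0. -65. 154.]
   ins [ -17.   13.  -19.  -28.  -35. -128.]
-60 [  26.   22.   -3.    0.  -65. -176.]
   ins [-17.  13. -19. -28. -35. -98.]
-30 [  26.   22.   -3.   -0.  -65. -146.]
   ins [-17.  13. -19. -28. -35. -68.]
0 [  26.   22.   -3.   -0.  -65. -116.]
   ins [-17.  13. -19. -28. -35. -38.]
30 [ 26.  22.  -3.  -0. -65. -86.]
   ins [-17.  13. -19. -28. -35.  -8.]
60 [ 26.  22.  -3.   0. -65. -56.]
   ins [-17.  13. -19. -28. -35.  22.]
90 [ 26.  22.  -3.   0. -65. -26.]
   ins [-17.  13. -19. -28. -35.  52.]
120 [ 26.  22.  -3.   0. -65.   4.]
   ins [-17.  13. -19. -28. -35.  82.]
150 [ 26.  22.  -3.   0. -65.  34.]
   ins [-17.  13. -19. -28. -35. 112.]
[0.66092034 0.12370525 0.41173811] [-1.68663444e+01 -3.03529036e-02 -8.99509280e+01] 325.19226210127806 3.3333
```

Run:
```python
from h import *
n=np.array([-.5*np.cos(.26),-.5*np.sin(.26),.866]); yc=[-np.sin(.26),np.cos(.26),0]
o=ori(-n,np.array(yc)); print(o)
P=np.array([.563,-.223,.1075])+.12*n
env.goto(P,o)
w=shot("wrist"); pickle.dump(w,open('w2.pkl','wb')); print(w['position'],w['orientation'],proj(w,[.5633,-.2235,.1075]),env.read_state()['clock'])
w1=pickle.load(open('w1.pkl','rb'))
a=proj(w1,[.604,.121,.115]); b=proj(w,[.5633,-.2235,.1075]); print(a,b)
out=[]
for p,c in((w1,a),(w,b)):
    x,y=[int(np.clip(c[0],70,490)),int(np.clip(c[1],70,350))]
    print('crop',x-70,y-70); out.append(cv2.resize(p['image'][y-70:y+70,x-70:x+70],(400,400),interpolation=cv2.INTER_CUBIC))
cv2.imwrite("pics/d.png",np.hstack(out))
```

```text
[-90.         -30.00072778  14.89690267]
[ 0.36207633 -0.27586201  0.31189102] [-4.67455927e+01  4.69883925e-02  1.04978160e+02] [281.91849302 201.62924208] 4.9583
[286.01406639 174.65907839] [281.91849302 201.62924208]
crop 216 104
crop 211 131
```

View pics/d.png

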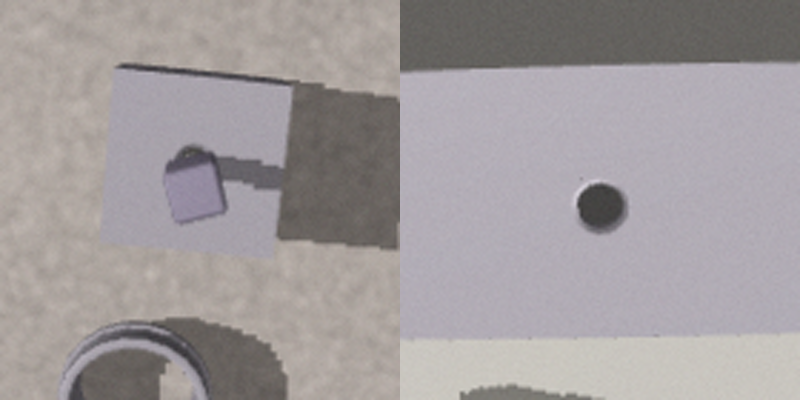

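Left crop: the head's top face has corners at about (168,180), (214,163), (225,210) and (178,223), and the stand's top corners are clear. Right crop: the hole's centre is at (600,206), and the panel edges run along rows ~66 and ~337.

Run:
```python
from h import *
w1=pickle.load(open('w1.pkl','rb'));w2=pickle.load(open('w2.pkl','rb'))
g=lambda p,ox,oy,u,v,z: onz(p,ox+u*.35-.35,oy+v*.35-.35,z)
ang=lambda d: np.degrees(np.arctan2(d[1],d[0]))
H=np.array([g(w1,216,104,u,v,.115) for u,v in[(168,180),(214,163),(225,210),(178,223)]])
S=np.array([g(w1,216,104,u,v,.05) for u,v in[(118,68),(292,84),(275,258),(101,240)]])
for n,Q in(('head',H),('stand',S)): print(n,Q.mean(0),[(round(np.linalg.norm(Q[i]-Q[i-1]),4),round(ang(Q[i]-Q[i-1]),1)) for i in range(4)])
print('hole',g(w2,211,131,200,206,.1075))
lo=[g(w2,211,131,u,v,.085) for u,v in[(0,71),(400,62)]]
hi=[g(w2,211,131,u,v,.13) for u,v in[(0,340),(400,333)]]
for e in (lo,hi): print(e,ang(e[1]-e[0]))
yw=np.radians(ang(hi[1]-hi[0])+90)
```

```text
head [0.60690571 0.12256269 0.115     ] [(np.float64(0.0146), np.float64(12.6)), (np.float64(0.0158), np.float64(-69.4)), (np.float64(0.0159), np.float64(-166.7)), (np.float64(0.0159), np.float64(105.9))]
stand [0.60738653 0.12221103 0.05      ] [(np.float64(0.069), np.float64(-6.5)), (np.float64(0.0677), np.float64(-95.1)), (np.float64(0.0701), np.float64(175.6)), (np.float64(0.0703), np.float64(83.9))]
hole [ 0.5649865  -0.22423485  0.1075    ]
[array([ 0.54521401, -0.29377361,  0.085     ]), array([ 0.5099772 , -0.17531477,  0.085     ])] 106.56565545214457
[array([ 0.62284976, -0.27899708,  0.13      ]), array([ 0.5839256 , -0.15016618,  0.13      ])] 106.81133663979605
```

Run:
```python
from h import *
t=np.radians(15.5); o=ori([0,0,-1],[-np.sin(t),np.cos(t),0]); c=[.607,.1223]
env.gripper_to(0.6,30)
env.goto([*c,.18],o)
print(env.move_straight([*c,.081],rate=.1,force_limit=8))
s=env.read_state(); f0=s['force']; print(s['position'],f0,s['clock'])
env.gripper_to(0.0,40)
s=env.read_state(); print(s['opening']*87,s['force']-f0)
env.move_straight([*c,.10],rate=.04); s=env.read_state(); print(s['force']-f0)
env.move_straight([*c,.22],rate=.12); s=env.read_state(); print(s['force']-f0,s['opening']*87,s['position'],s['clock'])
w=shot("wrist"); pickle.dump(w,open('w3.pkl','wb')); R=Ro.from_euler('xyz',s['tool_rot'],degrees=True)
tip=s['position']+R.apply([0,.076,0]); print(tip,proj(w,tip))
sc=shot('scene'); tp=shot('top'); print(proj(sc,tip),proj(tp,tip))
for p in (w,sc,tp): print([(np.round(d['xyz'],3),round(d['score'],2)) for d in env.search_frame(p,'pin')[:1]])
u=proj(sc,tip).astype(int)
x,y=np.clip(u[0],100,459),np.clip(u[1],100,319)
cv2.imwrite("pics/e.png",np.hstack([cv2.resize(w['image'],(533,400)),cv2.resize(sc['image'][y-100:y+100,x-66:x+66],(264,400),interpolation=cv2.INTER_CUBIC)]));print('crop',x-66,y-100)
```

```text
False
[0.60758596 0.12247562 0.08179435] [ 0.3994863  -0.53534024  0.0617761 ] 8.3833
17.62901593888343 [-0.07831624  0.58766928  0.82164693]
[-0.46408193 -0.05436632 -1.45307917]
[-0.27348942  0.46699048 -1.33327313] 17.932644637134615 [0.60644767 0.12217622 0.21894159] 10.8417
[0.60629927 0.12213351 0.14294174] [282.84854939 216.75473038]
[335.92298328 254.14901372] [223.02132102 223.86537819]
[(array([0.598, 0.121, 0.24 ]), 0.96)]
[(array([0.61 , 0.123, 0.211]), 0.91)]
[(array([0.576, 0.104, 0.05 ]), 0.15)]
crop 269 154
```

View pics/e.png

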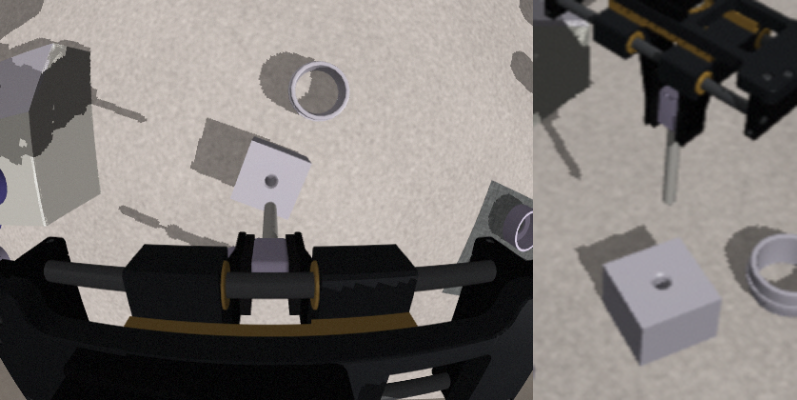

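Wrist view: the pin is held straight, with its tip at (284,215) against a predicted (283,217). The scene view agrees within about 2 px. I'll move to just above the hole and check alignment.

```bash
cat >> h.py <<'E'
YC=np.radians(16.5); N=np.array([-.5*np.cos(YC),-.5*np.sin(YC),.75**.5]); JY=np.array([-np.sin(YC),np.cos(YC),0]); OI=ori(-N,JY)
UX=np.cross(JY,N)
HOLE=np.array([.5645,-.2241,.1075]); L=.076
E
python3 - <<'E'
from h import *
w=pickle.load(open('w3.pkl','rb')); print('socket',onz(w,284.7,190,.05))
env.move_straight([.607,.1223,.27],rate=.15)
env.goto(HOLE+N*(.08+L),OI)
env.move_straight(HOLE+N*(.012+L),rate=.08)
env.dwell(.3)
s=env.read_state(); w=shot("wrist"); pickle.dump((w,s),open('w4.pkl','wb'))
tip=s['position']+Ro.from_euler('xyz',s['tool_rot'],degrees=True).apply([0,L,0])
print(s['clock'],s['force'],s['position']-(HOLE+N*(.012+L)),s['tool_rot'],OI)
a=proj(w,tip);b=proj(w,HOLE);print('tip',a,'hole',b, 'jac', proj(w,HOLE+JY*.01)-b, proj(w,HOLE+UX*.01)-b)
x,y=b.astype(int); x-=50;y-=50;print('crop',x,y)
cv2.imwrite("pics/f.png",cv2.resize(w['image'][y:y+100,x:x+100],(600,600),interpolation=cv2.INTER_CUBIC))
E
```

```text
socket [0.60664936 0.1240725  0.05      ]
14.3833 [-0.71528097 -0.2829876  -1.75616884] [-1.08811668e-05 -1.30845367e-04  4.63530961e-04] [-90.03240174 -30.03714463  16.50529769] [-90.  -30.   16.5]
tip [282.83306766 217.53289229] hole [283.06914706 212.39123647] jac [1.24370164e+01 2.51211548e-03] [1.72757462e-03 1.17326596e+01]
crop 233 162
```

View pics/f.png

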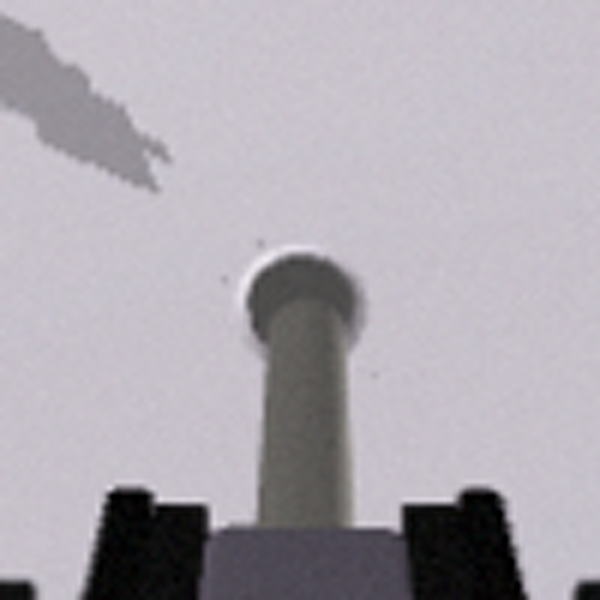

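The tip lies inside the hole's rim: tip centre ≈(307,333) after parallax, hole centre ≈(302,309). That is about 0.7 mm off on each axis, so I'll correct for it, insert, and press in guarded steps while watching force and drawer.

Run:
```python
from h import *
A=HOLE-JY*.0007+UX*.0007
P=lambda d:A+N*(L-d)
xc=np.array([np.cos(YC),np.sin(YC),0])
env.move_straight(P(-.011),rate=.03); env.dwell(.3)
F0=np.mean([env.read_state()['force'] for _ in range(1)],axis=0)
def F():
    v=[]
    for _ in range(4): v.append(env.read_state()['force']); env.dwell(.02)
    f=np.mean(v,axis=0)-F0; return f@N,f@JY,f@UX
def depth(): return -(env.read_state()['position']-A)@N+L
def drawer():
    r=env.search_frame(shot('scene'),'drawer'); return (np.dot(r[0]['xyz'],xc),r[0]['score']) if r else (np.nan,0)
d0=drawer()[0]; print('drawer0',d0,[round(x,2) for x in F()])
hit=env.move_straight(P(.036),rate=.02,force_limit=3.5)
d=depth(); f=F(); print('contact',hit,d*1e3,np.round(f,2),env.read_state()['clock'])
if hit and d>.0075 and f[0]>1.5:
    c=d; tgt=d; fm=0
    while tgt<c+.0112:
        tgt+=.001 if tgt<c+.005 else .0005
        env.move_straight(P(tgt),rate=.02); f=F(); q=drawer(); fm=max(fm,f[0])
        print(round((tgt-c)*1e3,1),round((depth()-c)*1e3,1),np.round(f,2),round((q[0]-d0)*1e3,1),round(q[1],2),round(env.read_state()['clock'],2))
        if f[0]>13 or q[0]-d0>.014: break
    for _ in range(4):
        env.dwell(.6); q=drawer(); print('hold',np.round(F(),2),round((q[0]-d0)*1e3,1),env.read_state()['clock'])
sc=shot('scene'); cv2.imwrite("pics/g.png",sc['image'])
```

```text
drawer0 0.637660874657989 [np.float64(-0.28), np.float64(1.24), np.float64(-0.48)]
contact True 14.487556792667638 [1.36 1.18 0.46] 16.5333
```

View pics/g.png

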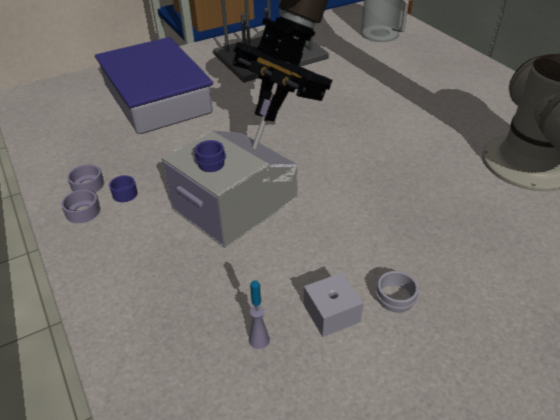

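The pin is in the hole at 14.5 mm depth with only slight force, and the drawer is still shut. I'll continue stepping.

Run:
```python
from h import *
A=HOLE-JY*.0007+UX*.0007
P=lambda d:A+N*(L-d)
xc=np.array([np.cos(YC),np.sin(YC),0]); F0=np.array([-.75,-.3,-1.75]); d0=.63766
def F():
    v=[]
    for _ in range(4): v.append(env.read_state()['force']); env.dwell(.02)
    f=np.mean(v,axis=0)-F0; return f@N,f@JY,f@UX
def depth(): return -(env.read_state()['position']-A)@N+L
def drawer():
    r=env.search_frame(shot('scene'),'drawer'); return (np.dot(r[0]['xyz'],xc),r[0]['score']) if r else (np.nan,0)
c=None; tgt=depth()
while tgt<.047:
    tgt+=.001 if c is None or tgt<c+.005 else .0005
    env.move_straight(P(tgt),rate=.02); f=F(); 
    if c is None and f[0]>3.5: c=tgt-.001
    q=drawer() if c else (np.nan,0)
    print(round(tgt*1e3,1),round(depth()*1e3,1),np.round(f,2),round((q[0]-d0)*1e3,1),round(q[1],2),round(env.read_state()['clock'],2))
    if f[0]>13 or np.hypot(f[1],f[2])>7 or q[0]-d0>.014 or (c and tgt>c+.0105): break
for _ in range(3):
    env.dwell(.3); q=drawer(); print('hold',np.round(F(),2),round((q[0]-d0)*1e3,1),env.read_state()['clock'])
```

```text
15.5 15.2 [7.15 0.34 1.74] 2.2 0.73 17.0
16.5 16.3 [6.88 0.19 1.37] 1.4 0.72 17.42
17.5 17.4 [7.01 0.56 1.23] 1.2 0.71 17.83
18.5 18.3 [7.01 0.53 1.41] 1.4 0.76 18.25
19.5 19.3 [7.65 0.74 1.51] 2.4 0.68 18.67
20.0 19.7 [8.76 0.65 1.76] 3.3 0.74 19.08
20.5 20.1 [8.64 0.18 0.94] 3.6 0.81 19.5
21.0 20.6 [8.56 0.69 1.25] 4.2 0.78 19.92
21.5 21.0 [8.88 0.49 0.9 ] -50.8 0.6 20.33
22.0 21.5 [9.26 0.79 0.89] 4.6 0.96 20.75
22.5 22.0 [9.27 0.65 0.95] 5.6 0.83 21.17
23.0 22.5 [8.95 0.21 1.23] 10.4 0.57 21.58
23.5 22.8 [10.14  0.9   1.31] 20.0 0.85 22.0
hold [10.49  0.58  1.06] 29.6 22.4667
hold [10.38  1.36  1.19] 39.9 22.9333
hold [10.38  1.03  0.65] 37.5 23.4
```

Freed at 10 N, about 8 mm of travel, and the drawer is sliding. I'll hold until it is fully open.

Run:
```python
from h import *
ims=[]
for _ in range(2):
    env.dwell(1.3); a=shot('scene'); ims.append(a['image'].astype(int))
print('front moved px',(np.abs(ims[1]-ims[0])[140:260,130:260].max(2)>25).sum(), env.read_state()['clock'])
w=shot('top'); pickle.dump(w,open('t2.pkl','wb'))
cv2.imwrite("pics/i.png",np.hstack([cv2.resize(a['image'][100:300,120:320],(400,400)),cv2.resize(w['image'][90:290,340:540],(400,400))]))
```

```text
front moved px 0 26.1
```

View pics/i.png

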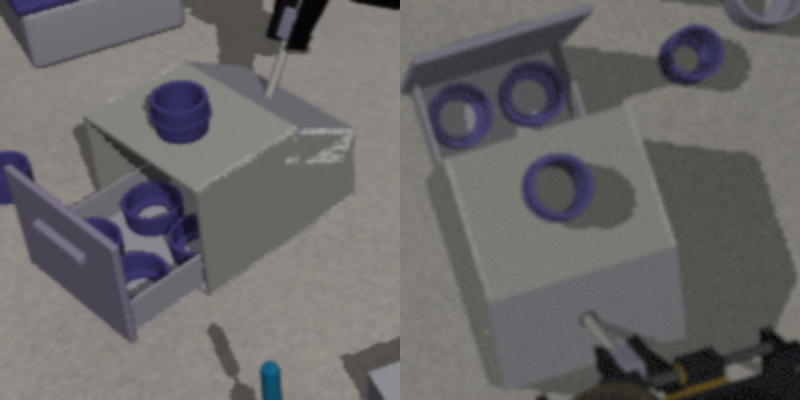

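The drawer is fully open: the front is about 85–90 mm out by pixel measure, and nothing moved between frames. Now I'll retract and go to the stand.

Run:
```python
from h import *
A=HOLE-JY*.0007+UX*.0007
env.move_straight(A+N*(L+.08),rate=.1)
t=np.radians(15.5); o=ori([0,0,-1],[-np.sin(t),np.cos(t),0]); c=[.607,.1225]
env.goto([*c,.25],o)
env.move_straight([*c,.138],rate=.12); env.dwell(.3)
s=env.read_state(); w=shot("wrist"); pickle.dump((w,s),open('w5.pkl','wb'))
tip=s['position']+Ro.from_euler('xyz',s['tool_rot'],degrees=True).apply([0,L,0]); S=np.array([*c,.05])
x=np.array([np.cos(t),np.sin(t),0]);j=np.array([-np.sin(t),np.cos(t),0])
b=proj(w,S);print(s['clock'],s['position'],s['force'],s['opening']*87,'tip',proj(w,tip),'sock',b,proj(w,S+x*.01)-b,proj(w,S+j*.01)-b)
u,v=b.astype(int)-50;print('crop',u,v)
cv2.imwrite("pics/j.png",cv2.resize(w['image'][v:v+100,u:u+100],(600,600),interpolation=cv2.INTER_CUBIC))
```

```text
30.175 [0.60716384 0.1226232  0.1385167 ] [ 0.01954351 -0.12924947 -0.68028446] 17.758448218006478 tip [282.83733151 216.72330477] sock [282.75334298 211.56618038] [7.66299920e-03 1.17104634e+01] [ 1.24034621e+01 -1.76843559e-03]
crop 232 161
```

View pics/j.png

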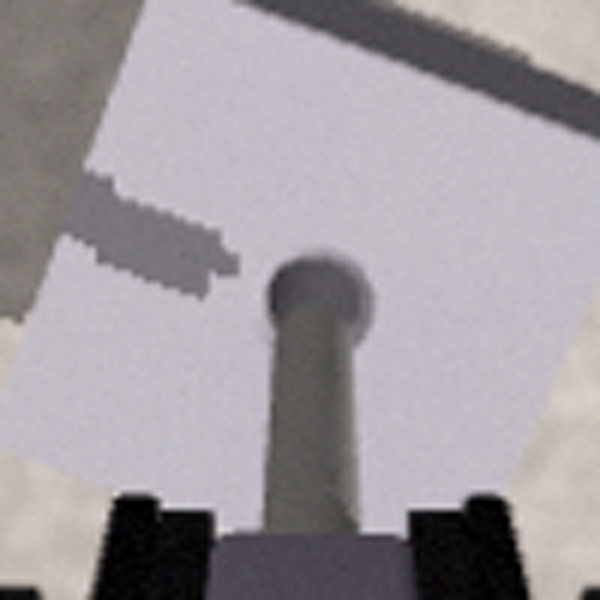

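The tip (column 315) lines up with the socket (centre ≈(315,304)), and there's no sign the pin slipped in the grip. Inserting with guarded force.

Run:
```python
from h import *
c=[.607,.1225]
f0=env.read_state()['force']
def st(h):
    s=env.read_state(); print(h,s['position'].round(4),(s['force']-f0).round(2),round(s['opening']*87,1),round(s['clock'],2)); return s
h=env.move_straight([*c,.095],rate=.04,force_limit=6); s=st(h)
if not h:
    h=env.move_straight([*c,.076],rate=.02,force_limit=6); s=st(h)
```

```text
False [0.6072 0.1226 0.0954] [-1.14 -0.33 -0.53] 17.7 31.45
True [0.607  0.1225 0.081 ] [-0.04  0.21  4.45] 17.6 32.15
```

Run:
```python
from h import *
env.gripper_to(0.55); env.dwell(.2)
env.move_straight([.607,.1225,.22],rate=.12)
q=env.read_state()['joint_positions'].copy() if hasattr(env.read_state()['joint_positions'],'copy') else list(env.read_state()['joint_positions'])
q[0]+=35; env.set_joints(q); env.dwell(.3)
a=shot('scene'); t=shot('top')
for n in ('pin_head','collar_big','collar_small','brush'):
    print(n,[[(np.round(d['xyz'],3).tolist(),round(d['score'],2)) for d in env.search_frame(p,n)[:1]] for p in (a,t)])
print(proj(a,[.607,.1225,.115]),proj(t,[.607,.1225,.115]),env.read_state()['clock'])
cv2.imwrite("pics/k.png",np.hstack([cv2.resize(a['image'][100:350,120:440],(420,328)),cv2.resize(t['image'][90:340,160:540],(380,250))[:250].copy() if 0 else cv2.resize(t['image'][90:340,170:500],(380,328))]))
```

```text
pin_head [[([0.609, 0.126, 0.102], 0.79)], [([0.606, 0.121, 0.111], 0.5)]]
collar_big [[([0.494, 0.148, 0.021], 0.58)], [([0.491, 0.156, 0.03], 0.71)]]
collar_small [[([0.669, -0.177, 0.154], 0.67)], [([0.671, -0.192, 0.16], 0.95)]]
brush [[([0.741, 0.115, 0.055], 0.62)], [([0.731, 0.102, 0.046], 0.91)]]
[334.59563119 267.04225023] [225.02653682 224.16007366] 36.6667
```

View pics/k.png

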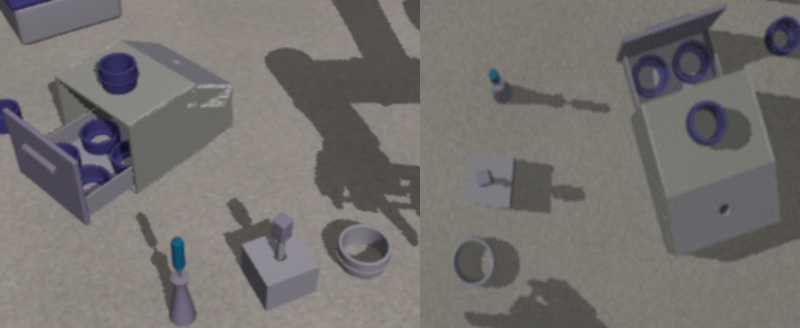

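The final picture shows the pin upright in its stand at (282,235), the drawer open, and the collars and brush where they were. The arm is clear, so I'm handing in.

```bash
python3 -c "
from workcell import env
env.close_job()"
```

```text
the job is handed in; nothing more can be done
```

The drawer is fully open, the pin is back upright in its stand, and the job was handed in at about 37 s on the robot's clock, out of 67 s.

- **Press:** I pushed the pin through the hole and met the catch's pad about 14.5 mm down. The catch freed the drawer after about 8 mm of travel at about 10 N. The highest force I read was 10.5 N, against the 25 N limit.
- **Hold:** I kept the catch down until two pictures 1.3 s apart showed no more drawer movement. The drawer front was then about 85–90 mm out by pixel measurement.
- **Return:** The pin bottomed in the socket with the tool at z = 0.081 m, within 1 mm of its height when I gripped it. I then let go and moved the arm clear.
- **Last checks:** The pin head was found upright at its original place. The brush and both collars were within about 5 mm of where they started, which is about as precisely as the networks can measure.

**Readings that disagreed:**
- My first stop, at 14.5 mm, was so light (about 1.4 N) that my script did not count it as contact; I continued in small steps.
- One drawer reading during the press was a clear outlier (-51 mm), and I ignored it.
- The wrist camera showed the tip about 1 mm sideways of where I calculated it. The socket was off by the same amount, so the pin still went in straight.

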